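# Seat the waiting temperature probe in the matching well of a dry-well calibrator

## Task

Take the probe that waits in the orange single stand and put it into the calibrator well that matches its diameter (the smallest well that it enters). Then press it straight down against the well's stiff plunger until you feel the plunger come up firmly against its stop, with a push of about 15 N and never over 30 N, and let go. Leave the other two probes, the vial and the marker where they are.

Things in the scene. Friction and masses are not known exactly. Their poses are not given: they have to be found in the camera images.
- probe10_hub (a point): Centre and grasp point of the yellow grip hub (cylinder 22 mm in diameter, 34 mm high) of an upright temperature probe, 101 mm high, about 80 g. Under the hub a black collar, 30 mm wide, 5 mm thick; under it a steel shaft 10 mm in diameter, 62 mm long. This point is 84 mm above the shaft's foot; z points up along the probe. The probes are dealt at random to stand and rack.
- probe10_tip (a point): Centre of the foot (lower end) of the yellow probe's 10 mm shaft; z points up along the probe. The last 3 mm of the shaft are chamfered, down to 6 mm in diameter.
- probe13_hub (a point): Centre and grasp point of the green grip hub (cylinder 22 mm in diameter, 34 mm high) of an upright temperature probe, 101 mm high, about 80 g. Under the hub a black collar, 30 mm wide, 5 mm thick; under it a steel shaft 13 mm in diameter, 62 mm long. This point is 84 mm above the shaft's foot; z points up along the probe. The probes are dealt at random to stand and rack.
- probe13_tip (a point): Centre of the foot (lower end) of the green probe's 13 mm shaft; z points up along the probe. The last 3 mm of the shaft are chamfered, down to 9 mm in diameter.
- probe16_hub (a point): Centre and grasp point of the blue grip hub (cylinder 22 mm in diameter, 34 mm high) of an upright temperature probe, 101 mm high, about 80 g. Under the hub a black collar, 30 mm wide, 5 mm thick; under it a steel shaft 16 mm in diameter, 62 mm long. This point is 84 mm above the shaft's foot; z points up along the probe. The probes are dealt at random to stand and rack.
- probe16_tip (a point): Centre of the foot (lower end) of the blue probe's 16 mm shaft; z points up along the probe. The last 3 mm of the shaft are chamfered, down to 12 mm in diameter.
- ready_place (a point): Centre of the 19 mm hole in the orange single stand (60 x 56 mm, fixed), at the top face of its plate, 74 mm above the worktop. The waiting probe hangs in it by its collar, its foot 12 mm above the worktop, its hub centre 22 mm above this point.
- parking_rack: White rack, 56 mm (x) x 130 mm (y) x 74 mm high, fixed; origin at the centre of its underside. The other two probes hang in its two holes, at y = -34 and +34 mm. Leave alone.
- calibrator: Dry-well calibrator, fixed: aluminium block with four upright wells in a row, in a white housing 62 mm (x) x 168 mm (y); flat top 80 mm above the worktop. Origin at the centre of its underside; wells along its y axis, 36 mm apart, from narrow (-y) to wide (+y). Each well holds a black plunger that fills it, described under its well.
- w10 (a point): Centre of the mouth of the 11 mm wide, sharp-edged well for 10 mm probes, at y = -54 mm of the calibrator; z points up. The plunger's top starts 22 to 36 mm below the mouth (not measured, differs by well). It yields to about 6 N and stays where left. After 12 mm it meets a rubber-cushioned stop: force then rises about 12 N per mm, past 10 N only there. Over 30 N does harm.
- w13 (a point): Centre of the mouth of the 14 mm wide, sharp-edged well for 13 mm probes, at y = -18 mm of the calibrator; z points up. The plunger's top starts 22 to 36 mm below the mouth (not measured, differs by well). It yields to about 6 N and stays where left. After 12 mm it meets a rubber-cushioned stop: force then rises about 12 N per mm, past 10 N only there. Over 30 N does harm.
- w16 (a point): Centre of the mouth of the 17 mm wide, sharp-edged well for 16 mm probes, at y = 18 mm of the calibrator; z points up. The plunger's top starts 22 to 36 mm below the mouth (not measured, differs by well). It yields to about 6 N and stays where left. After 12 mm it meets a rubber-cushioned stop: force then rises about 12 N per mm, past 10 N only there. Over 30 N does harm.
- w19 (a point): Centre of the mouth of the 20 mm wide, sharp-edged well for 19 mm probes, at y = 54 mm of the calibrator; z points up. The plunger's top starts 22 to 36 mm below the mouth (not measured, differs by well). It yields to about 6 N and stays where left. After 12 mm it meets a rubber-cushioned stop: force then rises about 12 N per mm, past 10 N only there. Over 30 N does harm.
- vial_mid (a point): Half-way up a dark dropper vial, 28 mm in diameter, 72 mm high, standing behind the calibrator. Bystander.
- marker: Red marker pen lying in front of the calibrator, 137 x 18 x 20 mm, along its own y; origin at the centre of its underside. Bystander.
Not all that is in view belongs to the job. Leave any pink or red look-alike of the part that bears probe16_hub alone.

How it is judged:
By the outcome, as a careful person would: the job done as asked, in the order asked, and still so for the second after the job is handed in, with the robot touching nothing.
It also fails if it takes over 48 s, if anything falls off the work surface, if the arm or the gripper's body presses on something with over 40 N, if the wrist force passes 120 N, or if a joint passes its speed limit or range.

## Robot

A 7-joint arm with a two-finger parallel gripper is mounted at the origin on a cart in front of the work surface, level with it; the furniture and walls round the work are solid. World frame = base frame: x ahead of the robot, y to its left, z up, the work surface at z = 0. Lengths are in m, angles in rad, forces in N, time in s.
With the tool pointing down it reaches from about 0.425 to 0.875 m from the base axis. Payload 9.9 kg.
Tool frame: the origin (TCP) lies between the finger pads; the fingertips stand 22 mm ahead of it and the grasp point (between the pads) lies 3 mm ahead of it; z points along the fingers, y is the direction in which the jaws open and shut (so a half turn about z gives the same grasp; the last joint's range is limited). The gripper opens to 85 mm and grips with 20 to 120 N. Pads are 22 mm wide; open, the fingers measure 114 mm over their backs; the gripper's body (76 mm by 85 mm) begins 54 mm behind the grasp point. The pads swing forward as they close: fully open they stand 13 mm farther back than shut.
Start: joints at [1.175, 0.576, 0.025, 1.437, -0.015, 1.129, -0.057], TCP at [0.207, -0.642, 0.253] pointing down, gripper open.
Joint ranges: [-2.76, 2.76], [-0.34, 2.15], [-1.52, 1.57], [0.19, 2.46], [-1.09, 4.23], [0.17, 1.99], [-2.82, 2.82]. Speed limits (rad/s): [2.22, 2.22, 3.01, 3.01, 3.14, 3.14, 3.14].

## Interface

Orientations are given as a unit quaternion [x, y, z, w].
In Python, from station import robot, optics, job_done gives the robot as it stands.
- The arm moves only by the shell command python3 -m jog 'ROWS'. ROWS is JSON, a list of rows, each a list of 7 numbers: the shift along the tool's x, y, z in cm, then the turn, a rotation vector about the tool's x, y, z in degrees, then the opening in per cent of the stroke, from 0 (shut) to 100 (fully open). A call has 1 to 5 rows; each row is the pose to reach, as a shift and turn from the pose commanded when the call began, along the tool's axes at that moment; what a row does not reach only later rows make up. A row lasts 1/8 s, in which the tool goes at most 62.5 mm and 10.7 degrees, less where a joint would pass 70% of its speed; a pose out of reach is approached as far as the arm can. A call with a gripper value outside its range is refused whole. The fingers move at their own pace and stop on an object; the grip force is fixed at half the most. Time passes only in rows, so rows that repeat a pose let the fingers close. It gives the time, the measured TCP pose, the force and the opening at its end, in the units of the state.
- robot.sense(): the state, without advancing time (a new reading comes with each control period).
- optics.get_image(name): name is "scene" or "top" or "wrist"; returns (picture, depth): 480x640x3 uint8, blue, green, red; 480x640 float32, m along the optical axis (not along the pixel's ray), 0 where there is no reading.
- optics.camera_params(name): a dict with "intrinsics" (3x3 intrinsics, pixels), "rvec" (rotation vector, rad) and "tvec" (3), from world to camera coordinates, as OpenCV has them. Camera axes: x right, y down, z forward; pixel columns grow to the right and rows downward; lengths in m; the calibration is good to about 2 mm. A picture is of the moment at which its call begins: read the wrist's pose just before it. camera_params takes no time and is no camera call; for the wrist camera it gives the pose at the moment of the call.
- job_done(): hands the job in, once; it reports no verdict.
Trained networks look in the newest picture that a camera, given by its name, has taken for a name from the list of things; names that differ only in an ending like _2 or _b are one class to them, and where a whole thing is asked for, a point or a joint stands for the part that bears it (a point fixed in the world has none). Each returns a list of dicts, best first, with "p" (0 to 1); they miss things now and then, are a little off and sometimes report something else, mostly with a low value. They report only what shows in the picture. A call takes as long as a camera call. They do not tell look-alikes from the thing itself.
- optics.recognise(camera, label): "location" ([x, y, z] in m, in world coordinates, good to about 4 mm: the middle of the surface that is visible of it).
The state is a dict: "time": time; "qpos": joint angles; "qd": joint speeds; "effort": joint torques, N m; "ee_pos": TCP position; "ee_rot": TCP orientation; "force": force on the tool from outside, world axes, zero at the start; "wrist_torque": the same for the moment, N m; "finger_gap": finger opening in m.
Only numpy, scipy, OpenCV 4.12 (cv2) and the standard library are available. Lean on these libraries where they do the work, as an engineer would, in place of code of your own. Each camera call takes 0.05 s, during which the arm holds its last target. There are 200 camera calls.

## Working session

There is one attempt and no reset: what is moved stays moved. The work goes in short steps, Python scripts to look and compute and a shell command to move; the robot and the scene stay as the last step left them, time stands still between calls to the robot, and variables do not carry over. Pictures are saved under pics/ and viewed, about 8 in all and at most 12, crops included, and the job is handed in when it is done.

```bash
mkdir -p pics; cat > h.py <<'E'
import numpy as np, cv2
from scipy.spatial.transform import Rotation as R
from station import robot, optics, job_done
def cam(n):
    c=optics.camera_params(n); return np.array(c["intrinsics"]),R.from_rotvec(np.ravel(c["rvec"])).as_matrix(),np.ravel(c["tvec"])
def cloud(n,d):
    K,Rm,t=cam(n); v,u=np.mgrid[:480,:640]
    P=np.stack([(u-K[0,2])/K[0,0]*d,(v-K[1,2])/K[1,1]*d,d],-1)
    return (P-t)@Rm
def proj(n,p):
    K,Rm,t=cam(n); q=K@(Rm@np.asarray(p)+t); return q[:2]/q[2]
def totool(p):
    "shift in cm, tool axes, from current measured TCP"
    s=robot.sense(); return R.from_quat(s["ee_rot"]).inv().apply(np.asarray(p)-s["ee_pos"])*100
E
python3 - <<'E'
from h import *
np.set_printoptions(precision=4,suppress=True)
s=robot.sense(); print({k:np.round(v,4) for k,v in s.items()})
print(R.from_quat(s["ee_rot"]).as_matrix())
ims=[]
for n in ("scene","top"):
    im,d=optics.get_image(n); ims.append(im); cv2.imwrite(f"pics/{n}0.png",im); np.save(f"pics/{n}0.npy",d)
    K,Rm,t=cam(n); print(n,K[0,0],"pos",-Rm.T@t,"axis",Rm[2])
    for l in ("probe10_hub","probe13_hub","probe16_hub","ready_place","w10","w13","w16","w19","calibrator","parking_rack","vial_mid","marker"):
        print(l,[(np.round(o["location"],3),round(o["p"],2),proj(n,o["location"]).round()) for o in optics.recognise(n,l)[:3]])
E
```

```text
{'time': np.float64(0.0), 'qpos': array([ 1.1752,  0.5765,  0.0249,  1.4379, -0.0151,  1.129 , -0.0565]), 'qd': array([-0.0019,  0.0004, -0.0001,  0.    ,  0.0003,  0.0006, -0.0002]), 'effort': array([ -0.0007, -76.5759,   2.2506, -28.5976,   0.0154,   0.0127,
         0.    ]), 'ee_pos': array([ 0.207 , -0.642 ,  0.2525]), 'ee_rot': array([ 0.9879,  0.1553, -0.0001, -0.0008]), 'force': array([ 0.0738,  0.1776, -0.4663]), 'wrist_torque': array([-0.0273,  0.026 , -0.0062]), 'finger_gap': np.float64(0.085)}
[[ 0.9518  0.3068 -0.0005]
 [ 0.3068 -0.9518  0.0015]
 [-0.     -0.0016 -1.    ]]
scene 527.2434558722517 pos [0.0911 0.8604 0.5284] axis [ 0.5326 -0.6663 -0.522 ]
probe10_hub [(array([0.655, 0.404, 0.09 ]), 0.55, array([220., 246.]))]
probe13_hub [(array([0.655, 0.471, 0.086]), 0.83, array([188., 266.]))]
probe16_hub [(array([0.508, 0.462, 0.068]), 0.97, array([263., 312.])), (array([0.44 , 0.488, 0.072]), 0.82, array([288., 340.])), (array([0.479, 0.373, 0.098]), 0.65, array([320., 272.]))]
ready_place [(array([0.472, 0.385, 0.042]), 0.72, array([318., 309.]))]
w10 [(array([0.496,
[... 957 characters left out ...]
88]), 0.63, array([234., 258.]))]
ready_place [(array([0.482, 0.361, 0.072]), 0.69, array([289., 272.]))]
w10 [(array([0.508, 0.169, 0.083]), 0.82, array([398., 255.]))]
w13 [(array([0.508, 0.169, 0.083]), 0.82, array([398., 255.]))]
w16 [(array([0.508, 0.169, 0.083]), 0.82, array([398., 255.]))]
w19 [(array([0.508, 0.169, 0.083]), 0.82, array([398., 255.]))]
calibrator [(array([0.508, 0.175, 0.08 ]), 0.65, array([394., 255.]))]
parking_rack [(array([0.646, 0.427, 0.078]), 0.69, array([253., 183.]))]
vial_mid [(array([0.656, 0.137, 0.048]), 0.68, array([409., 180.])), (array([0.652, 0.459, 0.106]), 0.57, array([232., 175.]))]
marker [(array([0.418, 0.217, 0.013]), 0.96, array([369., 309.]))]
```

View pics/scene0.png

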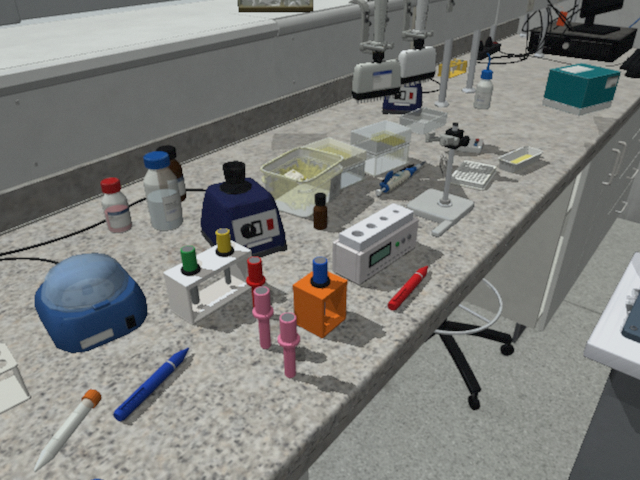

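View pics/top0.png

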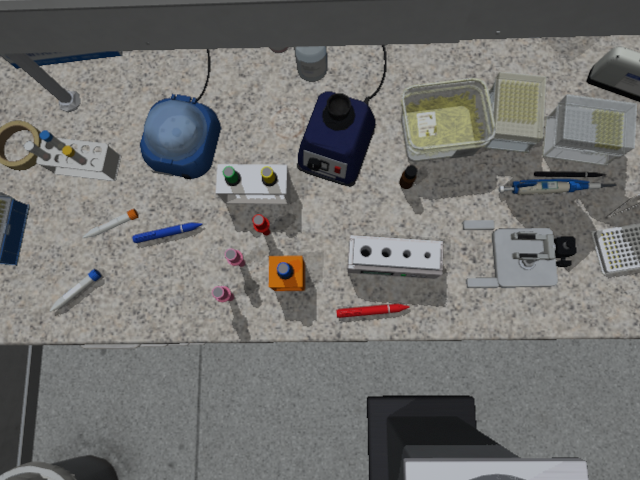

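The blue probe (16 mm) waits in the orange stand (top image ≈ (285,270)), so the target is w16, the second well from the wide end (top ≈ (385,253)). Two pink and one red look-alike stand near the stand at (234,257), (222,293) and (260,224).

```bash
cat > m0.py <<'E'
from h import *
np.set_printoptions(precision=4,suppress=True)
im=cv2.imread("pics/top0.png"); d=np.load("pics/top0.npy"); P=cloud("top",d)
hsv=cv2.cvtColor(im,cv2.COLOR_BGR2HSV)
m=np.zeros(d.shape,bool); m[250:295,265:310]=True
z=P[...,2]
b=m&(hsv[...,0]>95)&(hsv[...,0]<130)&(hsv[...,1]>100)&(z>0.1)
print("hub top",b.sum(),np.median(P[b],0),P[b].mean(0))
o=m&(hsv[...,0]<20)&(hsv[...,1]>150)&(abs(z-.074)<.006); print("stand top",(P[o].min(0)+P[o].max(0))/2,np.ptp(P[o],axis=0),np.median(z[o]))
c=np.zeros(d.shape,bool); c[225:285,335:455]=True
c&=abs(z-.08)<.006
pts=P[c][:,:2].astype(np.float32); r=cv2.minAreaRect(pts); print("cal",r,np.median(z[c]))
# wells: dark blobs on ray-plane z=0.08
K,Rm,t=cam("top"); C=-Rm.T@t
g=cv2.cvtColor(im,cv2.COLOR_BGR2GRAY)
bl=((g<90)&(cv2.morphologyEx(c.astype(np.uint8),cv2.MORPH_CLOSE,np.ones((25,25)))>0)).astype(np.uint8)
n,_,st,ce=cv2.connectedComponentsWithStats(bl)
for i in range(1,n):
    if st[i,4]>12:
        ray=Rm.T@np.linalg.inv(K)@np.r_[ce[i],1]; print("well",ce[i],st[i],C+ray*((.08-C[2])/ray[2]))
s=robot.sense();Kw,Rw,tw=cam("wrist"); T=R.from_quat(s["ee_rot"]).as_matrix()
print("wrist cam in tool",T.T@(-Rw.T@tw-s["ee_pos"]),"\n",(Rw@T),Kw[0,0])
# height map along the way
for x0 in np.arange(.3,.9,.1):
    print([ (lambda q: round(float(q.max()),2) if q.size else -1)(z[(d>0)&(abs(P[...,0]-x0)<.05)&(abs(P[...,1]-y0)<.05)]) for y0 in np.arange(-.4,.6,.1)])
E
python3 m0.py
```

```text
hub top 54 [0.4801 0.3623 0.1123] [0.4819 0.3639 0.1112]
stand top [0.4838 0.3666 0.075 ] [0.0545 0.0592 0.0098] 0.07413299854798984
cal ((0.5125142931938171, 0.1698046773672104), (0.1523720622062683, 0.0469224639236927), 85.49816131591797) 0.07977610044843099
well [365.5176 250.9412] [361 246  10  11  85] [0.5165 0.2244 0.08  ]
well [385.6833 252.3167] [382 248   9   9  60] [0.5135 0.189  0.08  ]
well [406.1579 253.7895] [403 251   7   7  38] [0.5103 0.1533 0.08  ]
well [427. 255.] [425 253   5   5  21] [0.5076 0.117  0.08  ]
wrist cam in tool [ 0.078  -0.0009 -0.1212] 
 [[ 0.0004  1.     -0.0002]
 [-0.9526  0.0003 -0.3043]
 [-0.3043  0.0003  0.9526]] 359.1106962767261
[-0.87, -0.87, -0.86, -0.87, -0.87, -0.87, -0.86, -0.87, -0.87, -0.86]
[-0.87, 0.0, 0.01, 0.0, 0.0, 0.01, 0.02, 0.02, 0.01, 0.11]
[-1, 0.02, 0.02, 0.19, 0.19, 0.08, 0.09, 0.08, 0.12, 0.1]
[-1, 0.02, 0.03, 0.05, 0.02, 0.01, 0.0, 0.01, 0.12, 0.12]
[-1, 0.09, 0.22, 0.1, 0.1, 0.09, 0.12, 0.16, 0.12, 0.12]
[-1, 0.09, 0.3, 0.31, 0.31, 0.32, 0.34, 0.36, 0.36, 0.36]
[0.0, 0.0, 0.0, 0.08, 0.08, 0.0, 0.03, 0.12, 0.09, 0.02]
```

```bash
cat > plan.py <<'E'
import sys
from h import *
# usage: plan.py x y z yaw_deg n -> rows (tool-down, tool x at yaw)
x,y,z,yaw=map(float,sys.argv[1:5]); n=int(sys.argv[5])
s=robot.sense(); T=R.from_quat(s["ee_rot"])
sh=totool([x,y,z]); w=(T.inv()*R.from_euler("z",yaw,degrees=True)*R.from_quat([1,0,0,0])).as_rotvec(degrees=True)
print("t",round(s["time"],2),"q",np.round(s["qpos"],2),"shift",np.round(sh,3),"turn",np.round(w,2))
for i in range(1,n+1): print(np.round(np.r_[sh,w]*i/n,2).tolist())
E
python3 -m jog '[[5.3,-1.9,-0.8,0,0,-10,100],[10.6,-3.8,-1.6,0,0,-20,100],[15.9,-5.7,-2.4,0,0,-30,100],[21.2,-7.6,-3.2,0,0,-40,100],[26.5,-9.5,-4,0,0,-50,100]]'; python3 plan.py 0.56 -0.20 0.29 118 5
```

```text
time: 1.92
ee_pos: [0.4314, -0.4696, 0.2938]
ee_rot: [0.828, 0.561, -0.0, 0.0]
force: [0.6, -0.4, -0.4]
finger_gap: 0.0856
t 1.93 q [ 0.89  0.49 -0.23  1.48  0.12  1.18  0.27] shift [29.806  1.917  0.373] turn [ 1.000e-02  3.000e-02 -4.982e+01]
[5.96, 0.38, 0.07, 0.0, 0.01, -9.96]
[11.92, 0.77, 0.15, 0.01, 0.01, -19.93]
[17.88, 1.15, 0.22, 0.01, 0.02, -29.89]
[23.84, 1.53, 0.3, 0.01, 0.02, -39.85]
[29.81, 1.92, 0.37, 0.01, 0.03, -49.82]
```

```bash
python3 -m jog '[[6,0.4,0,0,0,-10,60],[12,0.8,0,0,0,-20,60],[18,1.2,0,0,0,-30,60],[24,1.5,0,0,0,-40,60],[29.8,1.9,0,0,0,-50,60]]'; python3 plan.py 0.52 0.1 0.28 165 5
```

```text
time: 2.55
ee_pos: [0.5607, -0.2001, 0.2936]
ee_rot: [0.514, 0.858, -0.0, 0.0]
force: [0.8, -1.1, 0.2]
finger_gap: 0.051
t 2.55 q [ 0.59  0.45 -0.5   1.58  0.23  1.16  0.53] shift [28.371 10.589  1.35 ] turn [ 1.000e-02  4.000e-02 -4.681e+01]
[5.67, 2.12, 0.27, 0.0, 0.01, -9.36]
[11.35, 4.24, 0.54, 0.0, 0.02, -18.73]
[17.02, 6.35, 0.81, 0.0, 0.02, -28.09]
[22.7, 8.47, 1.08, 0.0, 0.03, -37.45]
[28.37, 10.59, 1.35, 0.01, 0.04, -46.81]
```

```bash
python3 -m jog '[[5.7,2.1,0.2,0,0,-9.4,60],[11.4,4.2,0.4,0,0,-18.8,60],[17,6.3,0.6,0,0,-28.1,60],[22.7,8.5,0.8,0,0,-37.5,60],[28.4,10.6,1,0,0,-46.8,60]]'; python3 plan.py 0.5135 0.189 0.22 180 3
```

```text
time: 3.18
ee_pos: [0.5207, 0.1004, 0.2836]
ee_rot: [0.131, 0.991, -0.0, 0.0]
force: [1.0, 0.4, 0.4]
finger_gap: 0.0512
t 3.17 q [ 0.25  0.4  -0.76  1.76  0.31  1.11  0.7 ] shift [3.002 8.367 6.354] turn [ -0.     0.05 -15.06]
[1.0, 2.79, 2.12, -0.0, 0.02, -5.02]
[2.0, 5.58, 4.24, -0.0, 0.03, -10.04]
[3.0, 8.37, 6.35, -0.0, 0.05, -15.06]
```

```bash
python3 -m jog '[[1,2.8,2.1,0,0,-5,60],[2,5.6,4.2,0,0,-10,60],[3,8.4,6.35,0,0.05,-15.06,60],[3,8.4,6.35,0,0.05,-15.06,60],[3,8.4,6.35,0,0.05,-15.06,60]]'; python3 - <<'E'
from h import *
s=robot.sense(); print(s["time"],s["ee_pos"].round(4) if hasattr(s["ee_pos"],'round') else s["ee_pos"],np.round(s["qpos"],2))
im,d=optics.get_image("wrist"); cv2.imwrite("pics/w1.png",im); np.save("pics/w1.npy",d)
K,Rm,t=cam("wrist"); np.savez("pics/w1.npz",K=K,R=Rm,t=t)
print(proj("wrist",[.5135,.189,.08]))
E
```

```text
time: 3.8
ee_pos: [0.5146, 0.1871, 0.22]
ee_rot: [0.003, 1.0, -0.0, -0.0]
force: [-0.3, -0.6, -0.6]
finger_gap: 0.0512
3.8 [0.5146 0.1871 0.22  ] [ 0.1   0.51 -0.8   1.8   0.43  1.01  0.69]
[317.85665008 229.33864152]
```

View pics/w1.png

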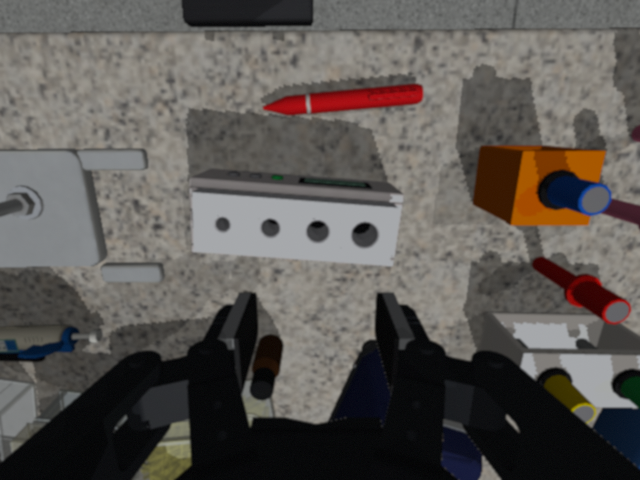

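The wrist view shows the calibrator with wells at about (222,224), (270,228), (318,231) and (365,234). w16 is the third from the left, and the blue hub is at (594,198).

```bash
cat > wells.py <<'E'
from h import *
def wells(f, show=True):
    g=cv2.cvtColor(cv2.imread(f"pics/{f}.png"),cv2.COLOR_BGR2GRAY); q=np.load(f"pics/{f}.npz"); K,Rm,t=q["K"],q["R"],q["t"]; C=-Rm.T@t
    w=[]; 
    for y,dia in zip((-.054,-.018,.018,.054),(11,14,17,20)):
        p0=np.array([.5125,.171,.08])+y*np.array([np.sin(.082),np.cos(.082),0]); u=K@(Rm@p0+t); u=u[:2]/u[2]
        x0,y0=np.int32(u)-22; roi=cv2.resize(g[y0:y0+44,x0:x0+44],None,fx=8,fy=8,interpolation=cv2.INTER_CUBIC)
        cs,_=cv2.findContours((roi<140).astype(np.uint8),cv2.RETR_EXTERNAL,cv2.CHAIN_APPROX_NONE)
        c=min((c for c in cs if cv2.contourArea(c)>2000),key=lambda c:np.hypot(*(c.mean(0)[0]-176)))
        pts=c[:,0]/8.+np.array([x0,y0])+0.5/8-0.5
        rays=np.c_[pts,np.ones(len(pts))]@np.linalg.inv(K).T@Rm; X=C+rays*((.08-C[2])/rays[:,2])[:,None]
        (cx,cy),r=cv2.minEnclosingCircle((X[:,:2]*1000).astype(np.float32))
        A=np.c_[2*X[:,:2],np.ones(len(X))]; s=np.linalg.lstsq(A,(X[:,:2]**2).sum(1),rcond=None)[0]
        w.append(s[:2]); print(dia,"lsq",np.round(s[:2],4),"dia",round(2000*np.sqrt(s[2]+s[0]**2+s[1]**2),1),"mec",round(cx/1000,4),round(cy/1000,4),round(2*r,1))
    w=np.array(w); ys=np.array([-54,-18,18,54])/1000
    cx=np.polyfit(ys,w[:,0],1); cy=np.polyfit(ys,w[:,1],1); print("fit scale",np.hypot(cx[0],cy[0]),"w16",np.polyval(cx,.018).round(4),np.polyval(cy,.018).round(4))
if __name__=="__main__":
    import sys; wells(sys.argv[1])
E
python3 wells.py w1; python3 plan.py 0.482 0.364 0.24 180 4; python3 - <<'E'
from h import *
q=np.load("pics/w1.npz"); d=np.load("pics/w1.npy"); im=cv2.imread("pics/w1.png"); K,Rm,t=q["K"],q["R"],q["t"]
v,u=np.mgrid[:480,:640]; P=(np.stack([(u-K[0,2])/K[0,0]*d,(v-K[1,2])/K[1,1]*d,d],-1)-t)@Rm
z=P[...,2]
m=(u>555)&(u<625)&(v>165)&(v<225)&(z>.105)&(z<.122); print("hub top",m.sum(),P[m].mean(0),P[m].min(0),P[m].max(0))
m=(u>185)&(u<405)&(v>180)&(v<270)&(abs(z-.08)<.004); print("cal z",np.median(z[m]),cv2.minAreaRect(P[m][:,:2].astype(np.float32)))
E
```

```text
11 lsq [0.5089 0.1168] dia 12.1 mec 0.5089 0.1168 12.5
14 lsq [0.5119 0.1527] dia 15.2 mec 0.5119 0.1527 15.6
17 lsq [0.515  0.1886] dia 18.2 mec 0.5148 0.1886 18.7
20 lsq [0.518  0.2245] dia 21.3 mec 0.518 0.2244 21.7
fit scale 1.0006308393341694 w16 0.515 0.1886
t 3.85 q [ 0.1   0.51 -0.8   1.8   0.43  1.01  0.69] shift [ 3.404 17.697 -1.977] turn [-0.02 -0.01 -0.4 ]
[0.85, 4.42, -0.49, -0.0, -0.0, -0.1]
[1.7, 8.85, -0.99, -0.01, -0.0, -0.2]
[2.55, 13.27, -1.48, -0.01, -0.01, -0.3]
[3.4, 17.7, -1.98, -0.02, -0.01, -0.4]
hub top 1133 [0.48370517 0.36449114 0.1125686 ] [0.47349829 0.35492502 0.10503898] [0.49543044 0.3773483  0.11602758]
cal z 0.08073514564551716 ((0.512851357460022, 0.17013168334960938), (0.15229842066764832, 0.04702087864279747), 85.00391387939453)
```

```bash
python3 -m jog '[[0.9,4.4,-0.5,0,0,-0.1,60],[1.7,8.8,-1,0,0,-0.2,60],[2.6,13.3,-1.5,0,0,-0.3,60],[3.4,17.7,-2,0,0,-0.4,60],[3.4,17.7,-2,0,0,-0.4,60]]'; python3 - <<'E'
from h import *
s=robot.sense(); print(s["time"],np.round(s["ee_pos"],4),np.round(s["qpos"],2))
im,d=optics.get_image("wrist"); cv2.imwrite("pics/w2.png",im); np.save("pics/w2.npy",d)
K,Rm,t=cam("wrist"); np.savez("pics/w2.npz",K=K,R=Rm,t=t)
P=cloud("wrist",d); z=P[...,2]; v,u=np.mgrid[:480,:640]; hsv=cv2.cvtColor(im,cv2.COLOR_BGR2HSV)
c=proj("wrist",[.483,.364,.113]); print("proj",c)
m=(np.hypot(u-c[0],v-c[1])<40)&(z>.108)&(z<.12)
print(m.sum(),"mean",P[m].mean(0),"mid",(P[m].min(0)+P[m].max(0))/2,np.ptp(P[m],axis=0)); print(cv2.minEnclosingCircle((P[m][:,:2]*1000).astype(np.float32)))
o=(np.hypot(u-c[0],v-c[1])<110)&(hsv[...,0]<20)&(hsv[...,1]>150)&(abs(z-.074)<.005); print("stand top",np.median(z[o]),cv2.minAreaRect(P[o][:,:2].astype(np.float32)))
E
```

```text
time: 4.47
ee_pos: [0.4801, 0.3681, 0.2413]
ee_rot: [-0.003, 1.0, 0.002, 0.0]
force: [0.3, -1.7, -0.6]
finger_gap: 0.0512
4.475 [0.4801 0.3681 0.2413] [-0.25  0.57 -0.79  1.63  0.44  1.12  0.43]
proj [312.44745877 238.39937255]
674 mean [0.48422522 0.3644713  0.11275633] mid [0.48478588 0.36478592 0.11165664] [0.02132146 0.02129813 0.00703135]
((484.9737243652344, 364.4995422363281), 10.960741996765137)
stand top 0.07392348046039682 ((0.5145010948181152, 0.37114328145980835), (0.12792938947677612, 0.06930041313171387), 12.604297637939453)
```

View pics/w2.png

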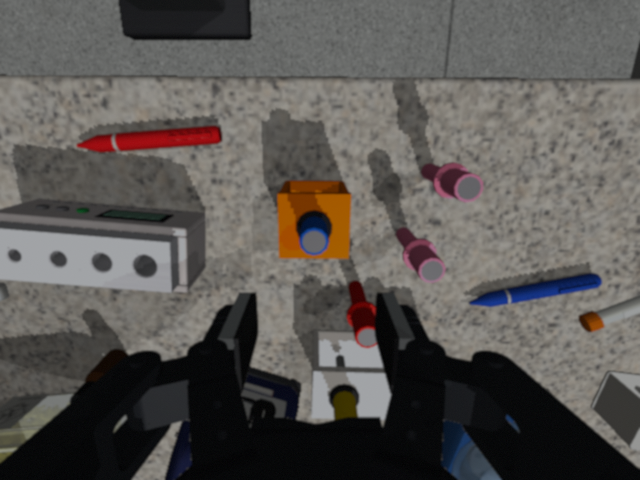

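Hub top lies at (0.4845, 0.3645, 0.1127), and the height matches the expected 113 mm. The fingers' paths are clear of the pink (430,265) and red (365,335) look-alikes.

```bash
python3 plan.py 0.4845 0.3645 0.15 180 2
```

```text
t 4.53 q [-0.24  0.57 -0.79  1.63  0.44  1.12  0.43] shift [-0.336 -0.118  9.065] turn [0.06 0.01 0.16]
[-0.17, -0.06, 4.53, 0.03, 0.0, 0.08]
[-0.34, -0.12, 9.07, 0.06, 0.01, 0.16]
```

```bash
python3 -m jog '[[-0.2,0,3,0,0,0.1,60],[-0.3,0,6,0,0,0.2,60],[-0.3,0,9,0,0,0.2,60],[-0.3,0,9,0,0,0.2,60],[-0.3,0,9,0,0,0.2,60]]'; python3 plan.py 0.4845 0.3645 0.103 180 2
```

```text
time: 5.15
ee_pos: [0.485, 0.3643, 0.1511]
ee_rot: [0.002, 1.0, 0.0, 0.0]
force: [0.1, 0.4, 0.7]
finger_gap: 0.0514
t 5.15 q [-0.27  0.66 -0.73  1.73  0.53  0.95  0.35] shift [0.055 0.02  4.809] turn [ 0.03  0.02 -0.17]
[0.03, 0.01, 2.4, 0.02, 0.01, -0.09]
[0.06, 0.02, 4.81, 0.03, 0.02, -0.17]
```

```bash
python3 -m jog '[[0,0,2.4,0,0,0,60],[0,0,4.8,0,0,0,60],[0,0,4.8,0,0,0,60],[0,0,4.8,0,0,0,20],[0,0,4.8,0,0,0,0]]'; python3 -m jog '[[0,0,0,0,0,0,0],[0,0,0,0,0,0,0],[0,0,0,0,0,0,0]]'; python3 plan.py 0.4845 0.3645 0.203 180 2
```

```text
time: 5.78
ee_pos: [0.4847, 0.3655, 0.1036]
ee_rot: [0.001, 1.0, 0.001, 0.001]
force: [-0.4, -0.3, 6.0]
finger_gap: 0.0206
time: 6.15
ee_pos: [0.4846, 0.3655, 0.1036]
ee_rot: [0.001, 1.0, 0.001, 0.001]
force: [-0.0, -0.0, 6.0]
finger_gap: 0.0206
t 6.15 q [-0.3   0.72 -0.69  1.78  0.58  0.86  0.3 ] shift [ 2.000e-03 -8.400e-02 -9.942e+00] turn [ 0.09  0.07 -0.08]
[0.0, -0.04, -4.97, 0.04, 0.03, -0.04]
[0.0, -0.08, -9.94, 0.09, 0.07, -0.08]
```

```bash
python3 -m jog '[[0,0,-1.5,0,0,0,0],[0,0,-4,0,0,0,0],[0,0,-7,0,0,0,0],[0,0,-10,0,0,0,0],[0,0,-10,0,0,0,0]]'; python3 - <<'E'
from h import *
s=robot.sense(); print(s["time"],s["ee_pos"],s["force"],s["finger_gap"])
im,d=optics.get_image("wrist"); cv2.imwrite("pics/w3.png",im)
E
python3 plan.py 0.515 0.1886 0.203 180 4
```

```text
time: 6.78
ee_pos: [0.4848, 0.3659, 0.2054]
ee_rot: [0.001, 1.0, 0.002, 0.001]
force: [0.8, 0.6, -1.1]
finger_gap: 0.0201
6.775 [0.48475624 0.3659154  0.20538652] [ 0.79408088  0.57610109 -1.05188233] 0.020084321025575447
t 6.83 q [-0.25  0.61 -0.77  1.68  0.47  1.05  0.4 ] shift [ -3.084 -17.646   0.048] turn [ 0.08  0.07 -0.09]
[-0.77, -4.41, 0.01, 0.02, 0.02, -0.02]
[-1.54, -8.82, 0.02, 0.04, 0.04, -0.04]
[-2.31, -13.23, 0.04, 0.06, 0.06, -0.07]
[-3.08, -17.65, 0.05, 0.08, 0.07, -0.09]
```

View pics/w3.png

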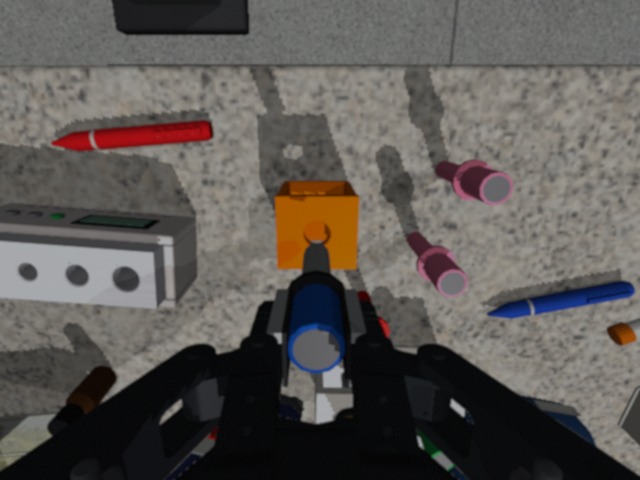

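The probe is held upright; its shaft shows at about (316,260) over the emptied stand hole. Next, move above the well.

```bash
python3 -m jog '[[-0.8,-4.4,0,0,0,0,0],[-1.5,-8.8,0,0,0,0,0],[-2.3,-13.2,0,0,0,0,0],[-3.1,-17.6,0,0.1,0.1,-0.1,0],[-3.1,-17.6,0,0.1,0.1,-0.1,0]]';python3 -m jog '[[0,0,0,0,0,0,0],[0,0,0,0,0,0,0]]'; python3 - <<'E'
from h import *
np.set_printoptions(precision=4,suppress=True)
s=robot.sense(); print(s["time"],s["ee_pos"],s["force"],s["finger_gap"])
im,d=optics.get_image("wrist"); cv2.imwrite("pics/w4.png",im); np.save("pics/w4.npy",d)
K,Rm,t=cam("wrist"); np.savez("pics/w4.npz",K=K,R=Rm,t=t)
P=cloud("wrist",d); z=P[...,2]; a=s["ee_pos"]
near=(d>0)&(np.hypot(P[...,0]-a[0],P[...,1]-a[1])<.03)
for lo in np.arange(.108,.23,.006):
    m=near&(z>lo)&(z<=lo+.006)
    if m.sum()>10: q=P[m]; print("z %.3f n %d x[%.4f %.4f] y[%.4f %.4f] ymid %.4f"%(lo,m.sum(),q[:,0].min(),q[:,0].max(),q[:,1].min(),q[:,1].max(),(np.percentile(q[:,1],1)+np.percentile(q[:,1],99))/2))
cv2.imwrite("pics/w4c.png",cv2.resize(im[180:380,220:420],None,fx=3,fy=3,interpolation=cv2.INTER_CUBIC))
E
python3 wells.py w4
```

```text
time: 7.45
ee_pos: [0.5154, 0.184, 0.2008]
ee_rot: [0.003, 1.0, -0.002, -0.002]
force: [-0.1, 0.5, -0.0]
finger_gap: 0.0203
time: 7.7
ee_pos: [0.5144, 0.1902, 0.2018]
ee_rot: [-0.001, 1.0, -0.0, -0.001]
force: [-0.1, 0.7, -0.7]
finger_gap: 0.0206
7.7 [0.5144 0.1902 0.2018] [-0.1066  0.6974 -0.7455] 0.020583973457504737
z 0.114 n 77 x[0.5055 0.5126] y[0.1830 0.1983] ymid 0.1906
z 0.120 n 81 x[0.5051 0.5134] y[0.1827 0.1986] ymid 0.1907
z 0.126 n 91 x[0.5053 0.5136] y[0.1828 0.1985] ymid 0.1906
z 0.132 n 106 x[0.5053 0.5127] y[0.1830 0.1984] ymid 0.1907
z 0.138 n 108 x[0.5056 0.5139] y[0.1828 0.1987] ymid 0.1907
z 0.144 n 120 x[0.5054 0.5110] y[0.1835 0.1979] ymid 0.1906
z 0.150 n 96 x[0.5054 0.5098] y[0.1842 0.1977] ymid 0.1909
z 0.168 n 29 x[0.4989 0.5046] y[0.1791 0.2014] ymid 0.1905
z 0.174 n 764 x[0.4987 0.5110] y[0.1779 0.2036] ymid 0.1908
z 0.180 n 349 x[0.5025 0.5112] y[0.1719 0.2075] ymid 0.1907
z 0.186 n 693 x[0.5022 0.5111] y[0.1673 0.2144] ymid 0.1909
z 0.192 n 863 x[0.5022 0.5117] y[0.1670 0.2146] ymid 0.1907
z 0.198 n 935 x[0.5022 0.5113] y[0.1671 0.2145] ymid 0.1908
z 0.204 n 1114 x[0.5023 0.5252] y[0.1671 0.2146] ymid 0.1909
z 0.210 n 2977 x[0.5022 0.5261] y[0.1671 0.2146] ymid 0.1906
z 0.216 n 1122 x[0.5013 0.5256] y[0.1635 0.2191] ymid 0.1908
z 0.222 n 1405 x[0.4999 0.5227] y[0.1610 0.2193] ymid 0.1901
z 0.228 n 1464 x[0.5002 0.5239] y[0.1609 0.2194] ymid 0.1901
11 lsq [0.5087 0.1171] dia 11.8 mec 0.5087 0.1171 12.1
14 lsq [0.5116 0.153 ] dia 14.9 mec 0.5116 0.153 15.3
17 lsq [0.5191 0.19  ] dia 23.3 mec 0.5195 0.191 28.9
20 lsq [0.5176 0.2248] dia 21.0 mec 0.5177 0.2246 21.5
fit scale 1.0042236375684963 w16 0.5159 0.1892
```

View pics/w4c.png

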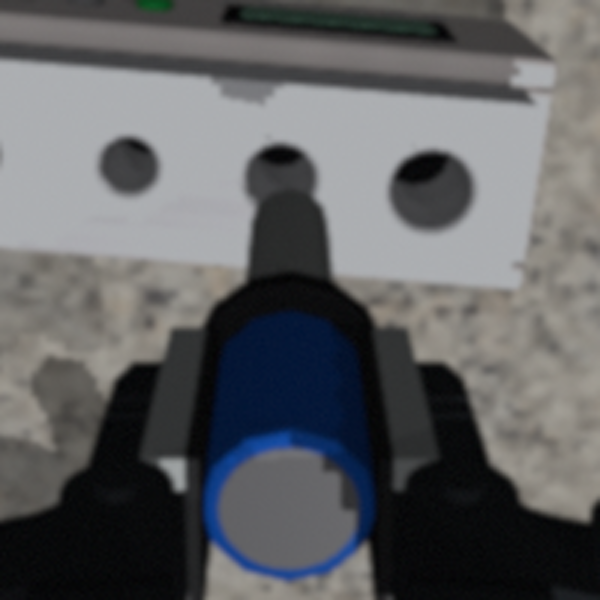

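```bash
python3 plan.py 0.5157 0.1885 0.180 180 2; python3 - <<'E'
from h import *
s=robot.sense();print(s["ee_pos"],s["qd"])
E
```

```text
t 7.75 q [ 0.08  0.54 -0.79  1.82  0.45  0.98  0.67] shift [-0.132 -0.166  2.179] turn [-0.06 -0.16  0.15]
[-0.07, -0.08, 1.09, -0.03, -0.08, 0.07]
[-0.13, -0.17, 2.18, -0.06, -0.16, 0.15]
[0.51444174 0.19018425 0.20178969] [-1.70317717e-03 -7.30729245e-04  3.86589268e-03 -1.22083061e-03
  1.63904106e-04  1.14906026e-03  1.47271582e-05]
```

```bash
python3 -m jog '[[-0.13,-0.17,1,0,-0.1,0.1,0],[-0.13,-0.17,2.2,-0.06,-0.16,0.15,0],[-0.13,-0.17,2.2,-0.06,-0.16,0.15,0],[-0.13,-0.17,2.2,-0.06,-0.16,0.15,0],[-0.13,-0.17,2.2,-0.06,-0.16,0.15,0]]'; cat > tip.py <<'E'
import sys
from h import *
np.set_printoptions(precision=4,suppress=True)
f=sys.argv[1]
s=robot.sense(); print(s["time"],s["ee_pos"],s["force"],R.from_quat(s["ee_rot"]).as_matrix()[:,2])
im,d=optics.get_image("wrist"); cv2.imwrite(f"pics/{f}.png",im); np.save(f"pics/{f}.npy",d)
K,Rm,t=cam("wrist"); np.savez(f"pics/{f}.npz",K=K,R=Rm,t=t)
P=cloud("wrist",d); z=P[...,2]; a=s["ee_pos"]
near=(d>0)&(np.hypot(P[...,0]-a[0],P[...,1]-a[1])<.02)
for lo in np.arange(a[2]-.09,a[2]-.04,.008):
    m=near&(z>lo)&(z<=lo+.008); q=P[m]
    if m.sum()>20: print("z %.3f n %d xc %.4f yc %.4f"%(lo,m.sum(),np.percentile(q[:,0],3)+.008,(np.percentile(q[:,1],1)+np.percentile(q[:,1],99))/2))
E
python3 tip.py w5; python3 wells.py w5; python3 plan.py 0.5157 0.1885 0.175 180 1
```

```text
time: 8.38
ee_pos: [0.5163, 0.1872, 0.18]
ee_rot: [0.001, 1.0, -0.0, 0.0]
force: [-0.3, -0.5, -0.7]
finger_gap: 0.0206
8.375 [0.5163 0.1872 0.18  ] [-0.2747 -0.5412 -0.7266] [ 0.0006 -0.0003 -1.    ]
z 0.090 n 82 xc 0.5157 yc 0.1877
z 0.098 n 112 xc 0.5156 yc 0.1879
z 0.106 n 126 xc 0.5157 yc 0.1877
z 0.114 n 147 xc 0.5158 yc 0.1878
z 0.122 n 153 xc 0.5157 yc 0.1878
z 0.130 n 72 xc 0.5156 yc 0.1881
11 lsq [0.5087 0.1171] dia 11.9 mec 0.5086 0.117 12.2
14 lsq [0.5116 0.153 ] dia 15.0 mec 0.5117 0.1531 15.4
17 lsq [0.514  0.1859] dia 27.9 mec 0.5138 0.1859 38.0
20 lsq [0.5176 0.2247] dia 21.1 mec 0.5175 0.2248 21.6
fit scale 0.991483115829421 w16 0.5144 0.188
t 8.43 q [ 0.08  0.56 -0.78  1.85  0.48  0.93  0.65] shift [0.061 0.132 0.509] turn [-0.02  0.04 -0.13]
[0.06, 0.13, 0.51, -0.02, 0.04, -0.13]
```

```bash
python3 -m jog '[[0.09,0.1,0.3,0,0,0,0],[0.09,0.1,0.5,0,0,0,0],[0.09,0.1,0.5,0,0,0,0],[0.09,0.1,0.5,0,0,0,0]]'; python3 tip.py w6
```

```text
time: 8.93
ee_pos: [0.5153, 0.1881, 0.1748]
ee_rot: [0.001, 1.0, -0.0, 0.0]
force: [-0.2, -0.8, -0.6]
finger_gap: 0.0199
8.925 [0.5153 0.1881 0.1748] [-0.2471 -0.78   -0.6462] [ 0.0002 -0.0005 -1.    ]
z 0.085 n 86 xc 0.5146 yc 0.1886
z 0.093 n 108 xc 0.5146 yc 0.1884
z 0.101 n 131 xc 0.5147 yc 0.1887
z 0.109 n 145 xc 0.5147 yc 0.1887
z 0.117 n 147 xc 0.5145 yc 0.1887
z 0.125 n 72 xc 0.5145 yc 0.1890
```

```bash
python3 -m jog '[[0,0,0.2,0,0,0,0],[0,0,0.4,0,0,0,0],[0,0,0.6,0,0,0,0],[0,0,0.8,0,0,0,0],[0,0,0.8,0,0,0,0]]'
```

```text
time: 9.6
ee_pos: [0.5152, 0.1881, 0.1666]
ee_rot: [0.001, 1.0, -0.0, -0.0]
force: [-0.8, -0.4, -0.8]
finger_gap: 0.021
```

```bash
python3 -m jog '[[0,0,0.3,0,0,0,0],[0,0,0.6,0,0,0,0],[0,0,0.9,0,0,0,0],[0,0,1.2,0,0,0,0],[0,0,1.4,0,0,0,0]]'; python3 -m jog '[[0,0,0.2,0,0,0,0],[0,0,0.4,0,0,0,0],[0,0,0.6,0,0,0,0],[0,0,0.6,0,0,0,0]]'
```

```text
time: 10.22
ee_pos: [0.5152, 0.188, 0.1526]
ee_rot: [0.001, 1.0, -0.0, 0.0]
force: [0.5, 0.3, -0.9]
finger_gap: 0.0208
time: 10.72
ee_pos: [0.5152, 0.188, 0.1467]
ee_rot: [0.001, 1.0, -0.0, 0.0]
force: [-0.7, 1.0, -0.9]
finger_gap: 0.0204
```

```bash
python3 -m jog '[[0,0,0.15,0,0,0,0],[0,0,0.3,0,0,0,0],[0,0,0.45,0,0,0,0],[0,0,0.6,0,0,0,0],[0,0,0.6,0,0,0,0]]'; python3 -m jog '[[0,0,0.15,0,0,0,0],[0,0,0.3,0,0,0,0],[0,0,0.45,0,0,0,0],[0,0,0.6,0,0,0,0],[0,0,0.6,0,0,0,0]]'
```

```text
time: 11.35
ee_pos: [0.5152, 0.1881, 0.1407]
ee_rot: [0.001, 1.0, -0.0, 0.0]
force: [-0.6, -0.3, -0.9]
finger_gap: 0.0203
time: 11.98
ee_pos: [0.5153, 0.1881, 0.1351]
ee_rot: [0.001, 1.0, -0.0, 0.0]
force: [-1.3, -0.8, 3.2]
finger_gap: 0.0205
```

```bash
python3 -m jog '[[0,0,0.1,0,0,0,0],[0,0,0.2,0,0,0,0],[0,0,0.3,0,0,0,0],[0,0,0.4,0,0,0,0],[0,0,0.4,0,0,0,0]]'; python3 -m jog '[[0,0,0.1,0,0,0,0],[0,0,0.2,0,0,0,0],[0,0,0.3,0,0,0,0],[0,0,0.4,0,0,0,0],[0,0,0.4,0,0,0,0]]'
```

```text
time: 12.6
ee_pos: [0.5153, 0.1882, 0.1311]
ee_rot: [0.001, 1.0, -0.0, 0.0]
force: [-1.8, -0.4, 5.0]
finger_gap: 0.0201
time: 13.22
ee_pos: [0.5153, 0.1882, 0.1271]
ee_rot: [0.001, 1.0, -0.0, 0.0]
force: [-2.3, -0.5, 5.0]
finger_gap: 0.02
```

```bash
python3 -m jog '[[0,0,0.05,0,0,0,0],[0,0,0.1,0,0,0,0],[0,0,0.15,0,0,0,0],[0,0,0.15,0,0,0,0]]'; python3 -m jog '[[0,0,0.03,0,0,0,0],[0,0,0.06,0,0,0,0],[0,0,0.1,0,0,0,0],[0,0,0.1,0,0,0,0]]'
```

```text
time: 13.72
ee_pos: [0.5153, 0.1881, 0.1258]
ee_rot: [0.001, 1.0, -0.0, 0.0]
force: [-1.9, -1.7, 7.9]
finger_gap: 0.0208
time: 14.22
ee_pos: [0.5154, 0.1883, 0.1253]
ee_rot: [0.001, 1.0, -0.0, 0.001]
force: [-4.1, -2.3, 13.6]
finger_gap: 0.0205
```

```bash
python3 -m jog '[[0,0,0.02,0,0,0,0],[0,0,0.02,0,0,0,0],[0,0,0.02,0,0,0,0]]'
```

```text
time: 14.6
ee_pos: [0.5154, 0.1883, 0.1253]
ee_rot: [0.001, 1.0, -0.0, 0.001]
force: [-3.7, -2.7, 15.6]
finger_gap: 0.0208
```

Felt firmly at the stop, at about 16 N. Next, open and retreat straight up.

```bash
python3 -m jog '[[0,0,-0.05,0,0,0,60],[0,0,-0.05,0,0,0,60],[0,0,-0.05,0,0,0,60],[0,0,-0.05,0,0,0,60]]'; python3 -m jog '[[0,0,-2,0,0,0,60],[0,0,-5,0,0,0,60],[0,0,-9,0,0,0,60],[0,0,-12,0,0,0,60],[0,0,-12,0,0,0,60]]'; python3 - <<'E'
from h import *
np.set_printoptions(precision=4,suppress=True)
im,d=optics.get_image("wrist"); P=cloud("wrist",d); z=P[...,2]
m=(np.hypot(P[...,0]-.5148,P[...,1]-.189)<.02)&(z>.128)&(z<.15)
c=cv2.minEnclosingCircle((P[m][:,:2]*1000).astype(np.float32)); print("hub top",m.sum(),P[m].mean(0),np.median(z[m]),c)
a,_=optics.get_image("scene"); cv2.imwrite("pics/fin.png",np.hstack([cv2.resize(im,(400,300)),cv2.resize(a[140:420,130:470],(400,300))]))
E
```

```text
time: 15.1
ee_pos: [0.5152, 0.188, 0.1245]
ee_rot: [0.001, 1.0, -0.0, -0.0]
force: [0.5, 0.1, -0.2]
finger_gap: 0.0513
time: 15.72
ee_pos: [0.5161, 0.1888, 0.2467]
ee_rot: [0.001, 1.0, 0.0, 0.002]
force: [0.1, -0.3, -1.0]
finger_gap: 0.0511
hub top 791 [0.5125 0.1879 0.1341] 0.13433917857433356 ((513.3373413085938, 187.9805145263672), 10.91574478149414)
```

View pics/fin.png

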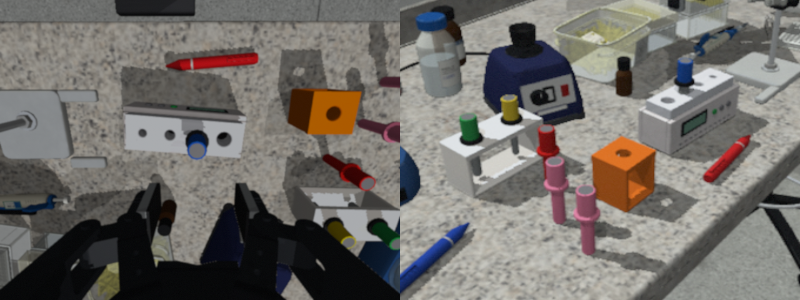

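The blue probe stands seated in the third well (w16), its top at z = 134 mm. The stand is empty, and the vial, marker, yellow and green probes and the look-alikes are untouched.

```bash
python3 -c "
from station import job_done; print(job_done())"
```

```text
the job is handed in; nothing more can be done
None
```

The blue 16 mm probe was in the orange stand. I put it in the 17 mm well (w16), pressed it down to the plunger's stop, let go, moved the gripper clear and handed the job in at about 16 s.

- **Press:** The plunger first resisted about 35–36 mm below the mouth and gave way at about 6 N. The push then rose sharply after about 10–11 mm, and I stopped at a wrist reading of 15.6 N (about 16.5 N allowing for a small sensor offset). Force was only read at the end of each move; no reading came near 30 N.
- **After letting go:** The probe's top is at z ≈ 134 mm, so its foot is about 47 mm below the mouth. That agrees with the plunger's starting depth plus 12 mm of travel. The wrist force was back to about its unloaded value.
- **Bystanders:** In the final pictures the other two probes, the vial, the marker and the pink and red look-alikes stand where they were.
- **Loose ends:**
    - The probe's top reads about 1–1.5 mm off the well's centre. That could be a slight lean within the well's clearance plus camera error.
    - The wrist showed about 4 N sideways at full push.
    - The automatic fit of the w16 rim failed while the shaft covered it, so I aligned from the other three wells and the unobstructed earlier view. They agreed within about 0.5 mm.

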